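# Lay out a gate-valve kit in the matching tray inserts

### The job

Make up the kit for the next gate valve: put the brass bonnet, the brass wedge, the brass stem and the red handwheel each into the cut-out in the grey kit tray that has its shape, lying as they do now and fully down on the yellow floor. Set the parts down, do not drop them, and do not knock over or shove aside the sealant bottle or the caliper.

Things in the scene. Friction and masses are not known exactly. Their poses are not given: they have to be found in the camera images.
- bonnet: Loose brass valve bonnet standing on its flange: round flange 64 mm across, 9 mm thick, four bolt holes; above it a dome narrowing to a plain round neck 28 mm across from 33 mm up to the top at 62 mm. Origin: centre of its underside; z up. About 0.4 kg. Grip it by the neck.
- wedge: Loose brass gate wedge lying flat, 24 mm thick: disc 46 mm across with a pale ring on top, two flat guides (18 mm long in x) at its sides making it 50 mm wide in y, and one square lug, 20 mm wide with a dark slot, sticking out along its own +x to 42 mm from the disc's centre. Origin: under the disc's centre; z up. About 0.33 kg. Grip it across the flat guides.
- stem: Loose brass valve stem lying along its own x axis: round rod 16 mm thick, 104 mm long in all, threaded in the middle, with a flat T-head 34 mm wide (10 mm long) and 16 mm high at its +x end and a small square at the other. Origin: half way along, at its underside (rod axis 8 mm above); z up. About 0.17 kg. Grip it across the middle.
- handwheel: Loose red five-spoke handwheel lying flat, hub up: 84 mm across, rim and spokes at most 11 mm high, round central hub 25 mm across rising to 32 mm. Origin: centre of its underside; z up. About 0.24 kg. Grip it by the hub, above the spokes.
- insert_bonnet: Fixed slate-blue insert, 130 x 130 x 16 mm, in the kit tray with a yellow-floored cut-out 8 mm deep. Origin: centre of its underside, 6 mm above the bench; floor 8 mm, top face 16 mm above it. x, y along its edges. For the bonnet: the smaller of the two round cut-outs, 78 mm across, centred on the origin.
- insert_wedge: Fixed slate-blue insert, 130 x 130 x 16 mm, in the kit tray with a yellow-floored cut-out 8 mm deep. Origin: centre of its underside, 6 mm above the bench; floor 8 mm, top face 16 mm above it. x, y along its edges. For the wedge: keyhole-shaped, an octagon 30 to 32 mm from the origin to its sides, with a 34 mm wide bay for the lug reaching to 49 mm along +x (lug must point to +x).
- insert_stem: Fixed slate-blue insert, 130 x 130 x 16 mm, in the kit tray with a yellow-floored cut-out 8 mm deep. Origin: centre of its underside, 6 mm above the bench; floor 8 mm, top face 16 mm above it. x, y along its edges. For the stem: a T 118 mm long in x, 30 mm wide, 48 mm over the last 24 mm at +x (T-head to +x); mid-length, equally deep grey-blue finger notches, 40 mm in x, out to y = +-42 mm.
- insert_handwheel: Fixed slate-blue insert, 130 x 130 x 16 mm, in the kit tray with a yellow-floored cut-out 8 mm deep. Origin: centre of its underside, 6 mm above the bench; floor 8 mm, top face 16 mm above it. x, y along its edges. For the handwheel: the larger round cut-out, 98 mm across, centred on the origin.
- sealant: Bystander: upright amber bottle of thread sealant with a black cap, 34 mm across, 95 mm high, 0.11 kg, easily knocked over. Origin: centre of its underside.
- caliper: Bystander: digital caliper lying flat on the bench beyond the parts, 230 mm long in its y, at most 12 mm high, 0.17 kg. Origin: middle of the beam, underside.
Not all that is in view belongs to the job. Of the things shaped like the handwheel, the red one is meant.

How it is judged (in metres and radians):
At the end, for the whole second after the job is handed in: Each of the four parts lies in its own insert's cut-out: its origin within 12 mm (horizontally) of the insert's origin, its underside less than 4 mm above the yellow floor, its z axis within 0.12 rad of vertical, at rest (below 0.03 m/s and 0.3 rad/s) (horizontal distance between bonnet and insert_bonnet below 0.012 m and z of bonnet in the frame of insert_bonnet below 0.012 m and angle between each of bonnet, wedge, stem, handwheel's own z axis and vertical below 0.12 rad and linear speed of each of bonnet, wedge, stem, handwheel below 0.03 m/s and angular speed of each of bonnet, wedge, stem, handwheel below 0.3 rad/s and horizontal distance between wedge and insert_wedge below 0.012 m and z of wedge in the frame of insert_wedge below 0.012 m and horizontal distance between stem and insert_stem below 0.012 m and z of stem in the frame of insert_stem below 0.012 m and horizontal distance between handwheel and insert_handwheel below 0.012 m and z of handwheel in the frame of insert_handwheel below 0.012 m); the robot touches nothing.
It fails at once if a part falls freely (faster than 1 m/s with no finger on it, a drop of about 5 cm) ((linear speed of bonnet above 1 m/s and contact force between the fingers and bonnet below 0.1 N) or (linear speed of wedge above 1 m/s and contact force between the fingers and wedge below 0.1 N) or (linear speed of stem above 1 m/s and contact force between the fingers and stem below 0.1 N) or (linear speed of handwheel above 1 m/s and contact force between the fingers and handwheel below 0.1 N)).
It fails at once if the sealant bottle is knocked over or pushed more than 4 cm (angle between sealant's own z axis and vertical above 0.5 rad or distance of sealant from where it was at the start of the episode above 0.04 m).
It fails at once if the caliper is pushed more than 4 cm (distance of caliper from where it was at the start of the episode above 0.04 m).
It also fails if it takes over 106 s, if anything falls off the work surface, if the arm or the gripper's body presses on something with over 40 N, if the wrist force passes 120 N, or if a joint passes its speed limit or range.

### The arm

A 6-joint arm with a two-finger parallel gripper is mounted at the origin on the work surface. World frame = base frame: x ahead of the robot, y to its left, z up, the work surface at z = 0. Lengths are in mm, angles in rad, forces in N, time in s.
With the tool pointing down it reaches from about 225 to 725 mm from the base axis. Payload 3.1 kg.
Tool frame: the origin (TCP) lies between the finger pads; the fingertips stand 22 mm ahead of it and the grasp point (between the pads) lies 3 mm ahead of it (tips_ahead is the distance from the TCP to the fingertips, in mm); z points along the fingers, y is the direction in which the jaws open and shut (so a half turn about z gives the same grasp; the last joint's range is limited). The gripper opens to 85 mm and grips with 20 to 120 N. Pads are 22 mm wide; open, the fingers measure 114 mm over their backs; the gripper's body (76 mm by 85 mm) begins 54 mm behind the grasp point. The pads swing forward as they close: fully open they stand 13 mm farther back than shut.
Start: joints at [-1.465, 0.048, 0.099, 1.622, 0, 1.443], TCP at [121.615, -510.712, 253.312] pointing down, gripper open.
Joint ranges: [-2.91, 2.91], [-0.99, 1.94], [-1.21, 1.42], [-2.12, 2.29], [-1.49, 1.47], [-3.14, 3.14]. Speed limits (rad/s): [2.79, 2.79, 3.14, 3.14, 3.14, 3.14].

### API

Orientations are given as [roll, pitch, yaw] about the fixed x, y, z axes, in that order (R = Rz(yaw) Ry(pitch) Rx(roll)).
In Python, from rig import * gives the robot as it stands. The module is installed in compiled form; this text tells all that it offers. Calls block until the motion is done:
- movep(position, orientation): joint-space move of the TCP to a pose.
- move_linear(position, ori=None, velocity=150): straight line of the TCP; ori=None keeps the orientation; velocity is the mean speed in mm/s.
- set_joints(angles): joint-space move.
- let_go() and close(): open the fingers fully, or close them until they stop; the grip force is fixed at half the most.
- wait(seconds).
- ik(position, orientation): joint angles nearest the present ones, or None.
- observe(): the state.
- get_image(name): name is "scene" or "side" or "wrist"; returns (picture, depth): 384x512x3 uint8, blue, green, red; 384x512 float32, mm along the optical axis (not along the pixel's ray), 0 where there is no reading.
- calibration(name): a dict with "intrinsics" (3x3 intrinsics, pixels), "rvec" (rotation vector, rad) and "tvec" (3), from world to camera coordinates, as OpenCV has them; the wrist camera has in their place "T_tool_cam" (4x4, takes a point from camera to tool coordinates, whose origin is the TCP and whose axes are the flange's). Camera axes: x right, y down, z forward; pixel columns grow to the right and rows downward; lengths in mm; the calibration is good to about 2 mm. A picture is of the moment at which its call begins: read the wrist's pose just before it. calibration takes no time and is no camera call.
A pose or a line that the arm cannot do raises IKError and nothing moves.
- hand_in(): hands the job in, once; it reports no verdict.
Trained networks look in the newest picture that a camera, given by its name, has taken for a name from the list of things; names that differ only in an ending like _2 or _b are one class to them, and where a whole thing is asked for, a point or a joint stands for the part that bears it (a point fixed in the world has none). Each returns a list of dicts, best first, with "confidence" (0 to 1); they miss things now and then, are a little off and sometimes report something else, mostly with a low value. They report only what shows in the picture. A call takes as long as a camera call. They do not tell look-alikes from the thing itself.
- recognise(camera, query): "extent" ([left, top, right, bottom] in pixels, round what is visible of it).
- trace(camera, query): "region" (384x512 bool, what is visible of it) and "extent" ([left, top, right, bottom] in pixels, round what is visible of it).
The state is a dict: "clock": time; "joint_positions": joint angles; "joint_velocities": joint speeds; "joint_torque": joint torques, N m; "ee_pos": TCP position; "orientation": TCP orientation; "contact_force": force on the tool from outside, world axes, zero at the start; "ft_torque": the same for the moment, N m; "grip_width": finger opening in mm.
Only numpy, scipy, OpenCV 4.12 (cv2) and the standard library are available. Lean on these libraries where they do the work, as an engineer would, in place of code of your own. Each camera call takes 0.05 s, during which the arm holds its last target.

## Working session

There is one attempt and no reset: what is moved stays moved. The work goes in short steps, each a Python script; the robot and the scene stay as the last script left them, time stands still between calls to the robot, and variables do not carry over. Pictures are saved under pics/ and viewed, and the job is handed in when it is done.

```bash
mkdir -p pics
python3 - <<'E'
from rig import *
import cv2
for n in ("scene","side","wrist"):
    p,d=get_image(n); cv2.imwrite(f"pics/{n}0.png",p)
    c=calibration(n); print(n,{k:__import__('numpy').array(v).round(3).tolist() for k,v in c.items()})
s=observe(); print(s)
E
```

```text
scene {'intrinsics': [[439.723, 0.0, 251.699], [0.0, 439.723, 187.9], [0.0, 0.0, 1.0]], 'rvec': [1.4, 1.865, -1.001], 'tvec': [179.765, -226.878, 1667.965]}
side {'intrinsics': [[415.895, 0.0, 249.551], [0.0, 415.895, 192.343], [0.0, 0.0, 1.0]], 'rvec': [2.106, -0.218, 0.114], 'tvec': [-549.257, 65.894, 986.417]}
wrist {'intrinsics': [[264.724, 0.0, 255.339], [0.0, 264.724, 192.6], [0.0, 0.0, 1.0]], 'T_tool_cam': [[0.001, -0.947, -0.322, 83.521], [1.0, 0.001, 0.0, 0.183], [0.0, -0.322, 0.947, -120.565], [0.0, 0.0, 0.0, 1.0]]}
{'clock': 0.15, 'joint_positions': array([-1.46480021e+00,  4.86155396e-02,  9.79154264e-02,  1.62198986e+00,
        1.81555950e-06,  1.44301660e+00]), 'joint_velocities': array([ 0.00030687, -0.00394908,  0.00622351, -0.00023477, -0.00238656,
       -0.00113117]), 'joint_torque': array([ 3.22314452e-03, -3.39259779e+01,  3.20423234e+01,  1.53096038e-02,
       -7.31783189e-06, -2.93977195e-06]), 'ee_pos': array([ 121.5686892 , -510.27430173,  252.34664564]), 'orientation': array([-3.13971468e+00, -2.43112487e-04,  2.33775620e-01]), 'contact_force': array([-0.33515572, -0.46985963,  0.14980529]), 'ft_torque': array([ 0.03854154, -0.00165768, -0.00220151]), 'grip_width': 85.22022759655724}
```

View pics/scene0.png

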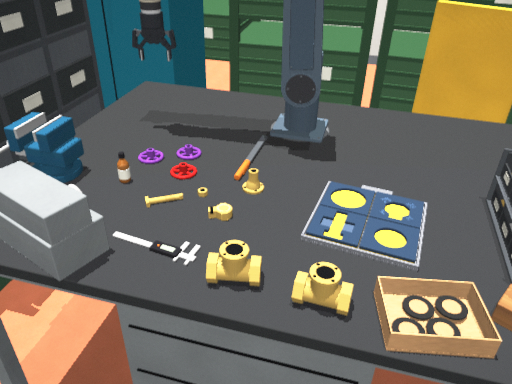

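View pics/side0.png

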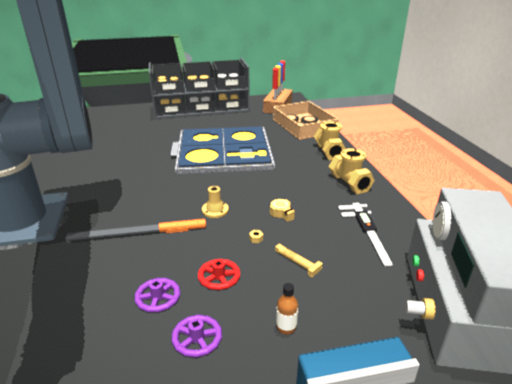

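View pics/wrist0.png

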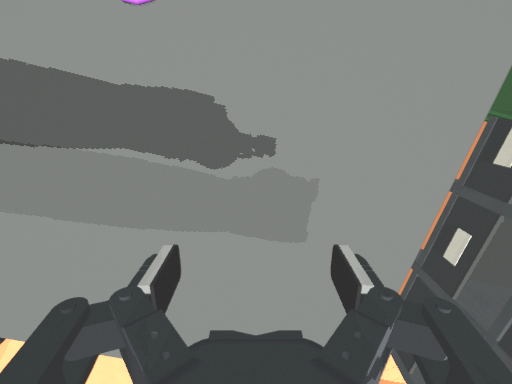

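Everything is visible: the red handwheel is at scene (183,171), with purple look-alikes beside it. The tray is at about (367,222). Next I'll measure with the networks and depth.

```bash
cat > h.py <<'E'
from rig import *
import cv2, numpy as np
from scipy.spatial.transform import Rotation as Ro
def camT(name, st=None):
    c=calibration(name); K=np.array(c["intrinsics"])
    if name=="wrist":
        T=np.eye(4); T[:3,:3]=Ro.from_euler('xyz',st["orientation"]).as_matrix(); T[:3,3]=st["ee_pos"]
        return K,T@np.array(c["T_tool_cam"])
    R=cv2.Rodrigues(np.array(c["rvec"],float))[0]; t=np.array(c["tvec"],float).ravel()
    T=np.eye(4); T[:3,:3]=R.T; T[:3,3]=-R.T@t
    return K,T
def cloud(d,K,T):
    v,u=np.mgrid[:d.shape[0],:d.shape[1]]
    P=np.stack([(u-K[0,2])*d/K[0,0],(v-K[1,2])*d/K[1,1],d],-1)
    W=P@T[:3,:3].T+T[:3,3]; W[d<=0]=np.nan
    return W
def look(name,fn=None):
    st=observe(); p,d=get_image(name); K,T=camT(name,st)
    if fn: cv2.imwrite(f"pics/{fn}.png",p)
    return p,d,K,T,cloud(d,K,T)
E
python3 - <<'E'
from h import *
np.set_printoptions(precision=1,suppress=True)
for n in ("scene","side"):
    p,d,K,T,W=look(n); np.savez(f"{n}.npz",p=p,d=d,K=K,T=T,W=W)
    print(n,"bench z med",np.nanmedian(W[...,2]))
    for q in ("bonnet","wedge","stem","handwheel","insert_bonnet","insert_wedge","insert_stem","insert_handwheel","sealant","caliper"):
        for r in trace(n,q)[:4]:
            m=cv2.erode(r["region"].astype(np.uint8),np.ones((1,1)))>0
            X=W[m]; X=X[~np.isnan(X[:,0])]; 
            print(q,round(r["confidence"],2),np.round(r["extent"]).tolist(),m.sum(),"med",np.median(X,0),"lo",np.percentile(X,3,0),"hi",np.percentile(X,97,0),p[m].mean(0))
E
```

```text
scene bench z med 0.6616681975879146
bonnet 0.81 [241.0, 166.0, 263.0, 196.0] 352 med [470.5 -53.2  20.9] lo [415.1 -82.3   1.7] hi [489.  -29.2  63.3] [100.3 178.9 205. ]
wedge 0.53 [209.0, 204.0, 233.0, 222.0] 282 med [628.3 -98.6  22.2] lo [ 599.6 -125.9    2.3] hi [636.6 -76.1  26.9] [122.5 190.2 205.9]
stem 0.54 [143.0, 196.0, 181.0, 205.0] 219 med [ 607.  -285.1   12.5] lo [ 573.2 -322.7    0.4] hi [ 638.6 -235.9   17.4] [120.9 206.7 224.9]
handwheel 0.75 [169.0, 163.0, 196.0, 180.0] 330 med [ 445.1 -282.4    9.6] lo [ 405.1 -320.3   -0.3] hi [ 477.1 -250.4   32. ] [ 48.8  50.5 210.9]
handwheel 0.53 [139.0, 148.0, 166.0, 162.0] 258 med [ 388.1 -423.6    9.4] lo [ 349.6 -461.4   -0.1] hi [ 419.8 -391.7   33. ] [192.1  81.9 156. ]
insert_bonnet 0.62 [358.0, 215.0, 419.0, 263.0] 1874 med [611.1 338.8  22.1] lo [545.2 275.9  13.4] hi [673.6 396.2  25.1] [132.3 140.8 121.9]
insert_wedge 0.62 [370.0, 192.0, 421.0, 228.0] 1365 med [471.6 354.6  22.5] lo [411.  292.4  13.7] hi [537.3 414.6  25.5] [142.3 142.4 120.9]
insert_stem 0.97 [307.0, 206.0, 367.0, 245.0] 1685 med [594.1 206.6  2
[... 2131 characters left out ...]
22.0, 123.0, 263.0, 140.0] 633 med [608.1 340.   20.8] lo [546.3 272.4  12.2] hi [666.6 398.3  23.3] [137.7 148.3 131.8]
insert_handwheel 0.85 [179.0, 142.0, 222.0, 167.0] 908 med [459.7 217.1  19.7] lo [397.2 151.1  12.1] hi [519.8 275.2  23. ] [132.4 164.5 153.1]
sealant 0.61 [277.0, 279.0, 296.0, 333.0] 875 med [ 530.1 -450.    51.4] lo [ 516.8 -457.1    5. ] hi [ 547.9 -434.2   95.2] [114.  143.2 174.9]
sealant 0.47 [274.0, 245.0, 324.0, 280.0] 411 med [ 607.2 -298.7   13.5] lo [ 570.6 -330.3    2.8] hi [ 637.1 -243.4   17.1] [123.8 211.  229. ]
caliper 0.66 [338.0, 203.0, 393.0, 266.0] 789 med [ 785.3 -195.6    6.2] lo [ 765.6 -324.2   -0.2] hi [ 816.3 -115.5   13. ] [184.9 187.9 189.3]
```

Run:
```python
from h import *
np.set_printoptions(precision=3,suppress=True)
for p,n in (((560,-185,270),"parts"),((550,270,270),"tray")):
    movep(p,[np.pi,0,np.pi]); wait(.3)
    P,d,K,T,W=look("wrist","w_"+n); np.savez(f"w_{n}.npz",p=P,d=d,K=K,T=T,W=W); s=observe(); print(s["clock"],s["ee_pos"],s["joint_positions"])
    for q in (["bonnet","wedge","stem","handwheel"] if n=="parts" else ["insert_bonnet","insert_wedge","insert_stem","insert_handwheel"]):
        for r in trace("wrist",q)[:3]:
            X=W[r["region"]]; X=X[~np.isnan(X[:,0])]
            print(q,round(r["confidence"],2),np.round(r["extent"]).tolist(),"med",np.median(X,0),"lo",np.percentile(X,3,0),"hi",np.percentile(X,97,0))
```

```text
3.575 [ 559.823 -185.432  270.01 ] [-0.434  0.226  0.33   1.674 -0.    -0.433]
bonnet 0.75 [328.0, 64.0, 379.0, 114.0] med [460.535 -64.653  19.749] lo [432.305 -84.159   7.487] hi [487.3   -37.186  63.058]
bonnet 0.6 [459.0, 133.0, 511.0, 227.0] med [597.106 157.966  21.401] lo [525.176 134.749  12.611] hi [648.881 201.877  23.25 ]
wedge 0.63 [326.0, 61.0, 378.0, 113.0] med [460.543 -65.156  20.29 ] lo [432.353 -84.718   7.491] hi [486.024 -38.539  63.065]
wedge 0.43 [175.0, 268.0, 300.0, 308.0] med [ 784.413 -186.029    6.552] lo [ 760.331 -309.457    1.057] hi [ 810.366 -111.386   13.404]
stem 0.58 [160.0, 164.0, 222.0, 210.0] med [ 601.152 -283.61    14.774] lo [ 569.179 -322.895    1.987] hi [ 631.729 -237.167   16.789]
handwheel 0.84 [148.0, 34.0, 212.0, 105.0] med [ 438.604 -286.306   10.141] lo [ 401.143 -322.437    6.18 ] hi [ 473.053 -250.489   32.673]
5.7917 [550.277 269.439 270.03 ] [ 0.346  0.29   0.406  1.687 -0.     0.347]
insert_bonnet 0.65 [252.0, 150.0, 357.0, 245.0] med [601.797 338.41   21.579] lo [542.055 276.149  12.826] hi [667.007 400.283  23.266]
insert_stem 0.8 [165.0, 140.0, 263.0, 234.0] med [584.614 203.921  21.343] lo [526.434 143.851  12.784] hi [649.798 267.397  23.183]
insert_stem 0.5 [252.0, 149.0, 354.0, 245.0] med [601.657 337.942  21.589] lo [542.028 276.245  12.849] hi [666.731 399.362  23.267]
insert_handwheel 0.98 [170.0, 30.0, 272.0, 148.0] med [451.424 219.619  20.865] lo [395.42  160.156  12.723] hi [518.16  281.796  23.195]
insert_handwheel 0.36 [268.0, 46.0, 378.0, 161.0] med [467.443 353.811  21.626] lo [410.858 291.814  13.043] hi [533.596 414.898  23.32 ]
```

View pics/w_parts.png

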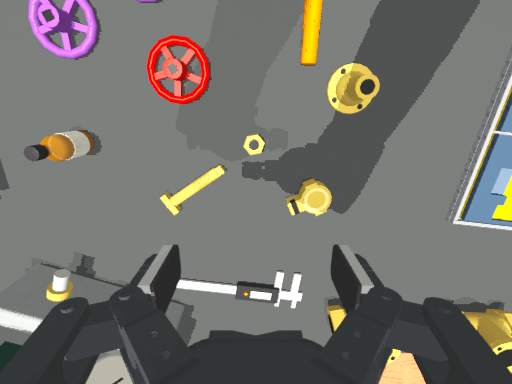

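View pics/w_tray.png

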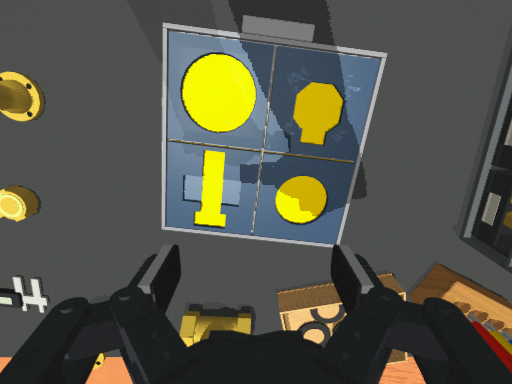

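The wrist views confirm the layout. The wedge lug points about -y, at (293,207), and its bay points about +x. The stem T-head is at (173,205). Next I'll fit precise poses from the depth.

Run:
```python
from h import *
np.set_printoptions(precision=2,suppress=True)
def ray(z,px,K,T):
    r=np.c_[(px[:,1]-K[0,2])/K[0,0],(px[:,0]-K[1,2])/K[1,1],np.ones(len(px))]@T[:3,:3].T
    return T[:3,3]+r*((z-T[2,3])/r[:,2])[:,None]
def raster(X,c,s=2,n=300):
    m=np.zeros((n,n),np.uint8); ij=np.round((X[:,:2]-c)*s+n/2).astype(int); ok=((ij>=0)&(ij<n)).all(1); m[ij[ok,1],ij[ok,0]]=255; return m
z=np.load("w_tray.npz"); W,K,T,p=[z[k] for k in("W","K","T","p")]
hsv=cv2.cvtColor(p,cv2.COLOR_BGR2HSV)
yel=(hsv[...,0]>20)&(hsv[...,0]<35)&(hsv[...,1]>150)&(hsv[...,2]>60)
for n,c in dict(bonnet=(605,334),wedge=(472,352),stem=(590,202),handwheel=(457,217)).items():
    near=(np.abs(W[...,0]-c[0])<58)&(np.abs(W[...,1]-c[1])<58)
    m=near&(W[...,2]<19)
    print(n,"floor z",np.nanmedian(W[near&yel][:,2]),"top z",np.nanpercentile(W[near][:,2],[80,90]))
    X=ray(22,np.argwhere(m),K,T)[:,:2].astype(np.float32)
    print("  hole minRect",cv2.minAreaRect(X),"circ",cv2.minEnclosingCircle(X),"cent",X.mean(0),"npx",m.sum())
    Y=W[near&yel][:,:2].astype(np.float32); print("  yellow rect",cv2.minAreaRect(Y),"circ",cv2.minEnclosingCircle(Y),"cent",Y.mean(0))
# tray outline
m=(W[...,2]>15)&(W[...,2]<30)&(np.abs(W[...,0]-530)<180)&(np.abs(W[...,1]-275)<170)
print("tray",cv2.minAreaRect(W[m][:,:2].astype(np.float32)))
for src in ("w_parts","scene","side"):
    z=np.load(src+".npz"); W=z["W"]; print(src)
    def reg(c,r,lo,hi):
        m=(np.hypot(W[...,0]-c[0],W[...,1]-c[1])<r)&(W[...,2]>lo)&(W[...,2]<hi); return W[m].astype(np.float32)
    X=reg((462,-63),25,58,70); print(" bonnet top",X.mean(0),cv2.minEnclosingCircle(X[:,:2]),len(X))
    X=reg((440,-290),25,28,40); print(" hub",X.mean(0),cv2.minEnclosingCircle(X[:,:2]),len(X))
    X=reg((440,-290),50,5,40); print(" wheel circ",cv2.minEnclosingCircle(X[:,:2]))
    X=reg((615,-110),50,19,40); print(" wedge rect",cv2.minAreaRect(X[:,:2]),X.mean(0),len(X))
    X=reg((602,-285),70,9,40); print(" stem rect",cv2.minAreaRect(X[:,:2]),X.mean(0),len(X)); 
    np.save(src+"_stem.npy",X)
```

```text
bonnet floor z 13.995152394647675 top z [314.97 318.48]
  hole minRect ((593.8094482421875, 332.5221862792969), (113.0945816040039, 97.79841613769531), 89.97921752929688) circ ((578.6102905273438, 332.1098327636719), 65.46916961669922) cent [603.56 336.44] npx 1998
  yellow rect ((591.4115600585938, 341.24310302734375), (77.85118865966797, 108.38899993896484), 76.81716918945312) circ ((591.740234375, 351.8677978515625), 59.38115310668945) cent [606.77 338.16]
wedge floor z 13.942318904138006 top z [22.4  22.76]
  hole minRect ((462.0740051269531, 345.9567565917969), (124.58089447021484, 69.74174499511719), 22.936647415161133) circ ((469.4151611328125, 328.60870361328125), 63.26877975463867) cent [479.04 352.19] npx 2314
  yellow rect ((482.7452087402344, 352.445068359375), (64.32345581054688, 79.12877655029297), 82.30648040771484) circ ((483.4009704589844, 352.50390625), 41.903717041015625) cent [479.42 353.42]
stem floor z 13.953581647024492 top z [331.17 335.85]
  hole minRect ((589.6324462890625, 205.07046508789062), (83.40128326416016, 116.36820983886719), 83.50496673583984) circ
[... 440 characters left out ...]
375), 43.650630950927734) circ ((457.7888488769531, 221.90797424316406), 49.34806823730469) cent [455.79 221.08] npx 4583
  yellow rect ((457.44671630859375, 220.40391540527344), (97.17329406738281, 96.53789520263672), 89.9502944946289) circ ((457.3234558105469, 220.40040588378906), 48.989688873291016) cent [455.94 220.14]
tray ((522.2088623046875, 280.32769775390625), (283.7402648925781, 303.51751708984375), 83.1748046875)
w_partsTraceback (most recent call last):
  File "<stdin>", line 25, in <module>
cv2.error: OpenCV(4.12.0) /io/opencv/modules/imgproc/src/shapedescr.cpp:201: error: (-215:Assertion failed) count >= 0 && (depth == CV_32F || depth == CV_32S) in function 'minEnclosingCircle'
```

Run:
```python
from h import *
np.set_printoptions(precision=2,suppress=True)
def ray(z,px,K,T):
    r=np.c_[(px[:,1]-K[0,2])/K[0,0],(px[:,0]-K[1,2])/K[1,1],np.ones(len(px))]@T[:3,:3].T
    return T[:3,3]+r*((z-T[2,3])/r[:,2])[:,None]
z=np.load("w_tray.npz"); W,K,T,p=[z[k] for k in("W","K","T","p")]
a=-0.119
R=np.array([[np.cos(a),-np.sin(a)],[np.sin(a),np.cos(a)]])
for n,c in dict(bonnet=(605,337),wedge=(474,352),stem=(590,203),handwheel=(457,220)).items():
    near=(np.hypot(W[...,0]-c[0],W[...,1]-c[1])<66)&(W[...,2]>5)&(W[...,2]<19.5)
    near=cv2.morphologyEx(near.astype(np.uint8),cv2.MORPH_OPEN,np.ones((3,3)))
    k,l,st,ce=cv2.connectedComponentsWithStats(near,connectivity=4); i=1+st[1:,4].argmax()
    X=ray(22,np.argwhere(l==i),K,T)[:,:2].astype(np.float32)
    loc=X@R; lo,hi=loc.min(0),loc.max(0)
    print(n,st[i],"rect",cv2.minAreaRect(X),"circ",cv2.minEnclosingCircle(X),"cent",X.mean(0))
    print("   local lo,hi",lo,hi,"size",hi-lo,"mid->world",R@((lo+hi)/2), "cent-offset", R.T@(X.mean(0))-(lo+hi)/2)
for src in ("w_parts","scene","side"):
    z=np.load(src+".npz"); W=z["W"]; print(src)
    def reg(c,r,lo,hi):
        m=(np.hypot(W[...,0]-c[0],W[...,1]-c[1])<r)&(W[...,2]>lo)&(W[...,2]<hi); return W[m].astype(np.float32)
    def xy(X): return np.ascontiguousarray(X[:,:2])
    X=reg((462,-63),25,58,70); print(" bonnet top",X.mean(0),cv2.minEnclosingCircle(xy(X)),len(X))
    X=reg((462,-63),45,5,70); print(" bonnet all",cv2.minEnclosingCircle(xy(X)),len(X))
    X=reg((440,-290),25,28,40); print(" hub",X.mean(0),cv2.minEnclosingCircle(xy(X)),len(X))
    X=reg((440,-290),55,5,40); print(" wheel circ",cv2.minEnclosingCircle(xy(X)))
    X=reg((615,-110),50,12,40); print(" wedge rect",cv2.minAreaRect(xy(X)),X.mean(0),len(X)); np.save(src+"_wedge.npy",X)
    X=reg((602,-285),70,6,40); print(" stem rect",cv2.minAreaRect(xy(X)),X.mean(0),len(X)); np.save(src+"_stem.npy",X)
```

```text
bonnet [ 276  176   51   48 1959] rect ((605.4939575195312, 337.4752502441406), (75.11061096191406, 74.43281555175781), 89.9781494140625) circ ((605.8776245117188, 337.4527587890625), 38.63141632080078) cent [604.73 337.33]
   local lo,hi [523.27 368.89] [599.15 445.17] size [75.88 76.27] mid->world [605.57 337.52] cent-offset [-0.8 -0.3]
wedge [ 294   82   50   63 2299] rect ((482.77960205078125, 352.1875), (63.09563064575195, 78.50247955322266), 82.73348999023438) circ ((482.6733703613281, 351.244384765625), 41.51437759399414) cent [479.29 352.52]
   local lo,hi [398.33 375.47] [476.76 438.63] size [78.43 63.17] mid->world [482.78 352.22] cent-offset [-3.49 -0.12]
stem [ 183  150   58   78 2592] rect ((589.8179931640625, 205.0976104736328), (83.26823425292969, 116.62976837158203), 83.212646484375) circ ((590.7538452148438, 204.50979614257812), 60.98754119873047) cent [590.77 204.75]
   local lo,hi [502.98 232.04] [619.61 315.3 ] size [116.64  83.27] mid->world [589.81 205.1 ] cent-offset [ 0.99 -0.24]
handwheel [ 181   53   75   79 4597] rect ((457.2017517089844, 220.87464904785156
[... 1488 characters left out ...]
.87602996826172), 36.593223571777344) [ 603.7  -278.77   12.88] 202
side
 bonnet top [462.15 -61.19  61.35] ((461.7853698730469, -59.56316375732422), 14.65572738647461) 73
 bonnet all ((462.5364074707031, -60.74342727661133), 32.54780197143555) 493
 hub [ 439.05 -291.93   31.4 ] ((440.6336364746094, -291.32177734375), 13.3677339553833) 102
 wheel circ ((439.26959228515625, -290.724365234375), 41.74580764770508)
 wedge rect ((620.141845703125, -106.55760955810547), (51.074424743652344, 64.59275817871094), 48.039669036865234) [ 615.6  -111.49   22.23] 297
 stem rect ((603.117431640625, -278.98779296875), (36.302616119384766, 105.91026306152344), 30.48604965209961) [ 602.91 -290.15   13.11] 405
```

Run:
```python
from h import *
from scipy.spatial import cKDTree as KD
from scipy.optimize import minimize
np.set_printoptions(precision=3,suppress=True)
g=np.stack(np.meshgrid(np.arange(-60,61.),np.arange(-60,61.)),-1).reshape(-1,2); x,y=g.T
stem=g[((np.abs(x)<=52)&(np.abs(y)<=7))|((x>=42)&(x<=52)&(np.abs(y)<=17))]
wedge=g[(np.hypot(x,y)<=23)|((np.abs(x)<=9)&(np.abs(y)<=25))|((x>0)&(x<=42)&(np.abs(y)<=10))]
for n,tp,c0,ths in (("stem",stem,(600,-282),(-.6,-.9,-1.2)),("wedge",wedge,(612,-103),(-1.2,-1.6,-2,-2.4,-.8,1.5,0,3))):
    for src in ("w_parts","side"):
        X=np.load(f"{src}_{n}.npy")[:,:2]
        kd=KD(X); tk=KD(tp); best=None
        def f(v):
            c,s=np.cos(v[2]*.02),np.sin(v[2]*.02); R=np.array([[c,-s],[s,c]])
            a=kd.query(tp@R.T+v[:2])[0]; b=tk.query((X-v[:2])@R)[0]
            return np.mean(np.maximum(a-1,0)**2)+np.mean(np.maximum(b-.6,0)**2)
        for t in ths:
            r=minimize(f,[c0[0],c0[1],t/.02],method="Nelder-Mead",options=dict(initial_simplex=None,maxiter=400))
            if best is None or r.fun<best.fun: best=r
        print(n,src,best.x[:2],best.x[2]*.02,best.fun)
# saliency: crop enlarge
p=cv2.imread("pics/w_parts.png"); cv2.imwrite("pics/crop1.png",cv2.resize(p[120:240,140:350],None,fx=3.5,fy=3.5,interpolation=cv2.INTER_CUBIC))
```

```text
stem w_parts [ 597.429 -276.802] -0.9755792064651704 0.008881201056570209
stem side [ 598.537 -281.223] -0.9750403995571251 0.2790665720894256
wedge w_parts [611.553 -96.049] -1.16199133734694 0.0016943885930840706
wedge side [ 614.407 -100.255] -1.1780222527551922 0.49577910205773085
```

View pics/crop1.png

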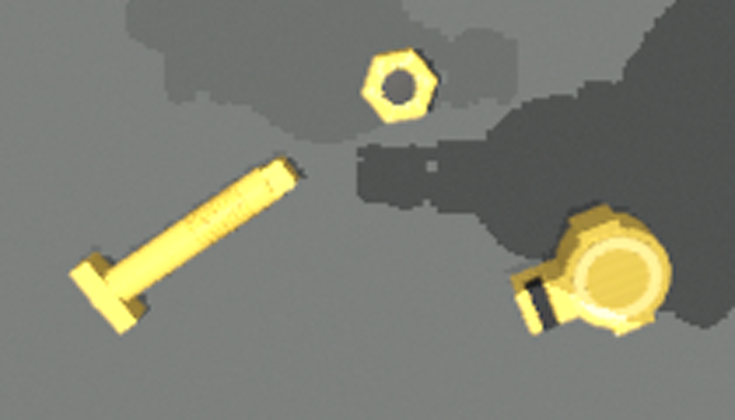

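Both fits are good to under 1 mm. Before I descend, I'll check the real fingertip reach, open and shut, using the fixed cameras.

Run:
```python
from h import *
np.set_printoptions(precision=1,suppress=True)
def tip(tag):
    for n in ("side","scene"):
        p,d,K,T,W=look(n,f"tip_{n}_{tag}"); st=observe()
        m=(np.hypot(W[...,0]-550,W[...,1]-270)<75)&(W[...,2]>180)&(W[...,2]<285)
        X=W[m]; print(tag,n,len(X),"z low",np.sort(X[:,2])[:60:12],"ylo/hi",X[:,1].min(),X[:,1].max(),st["ee_pos"],st["grip_width"],st["clock"])
tip("open"); close(); tip("shut"); let_go(); print(observe()["clock"])
```

```text
open side 106 z low [260.1 263.6 266.7 269.6 272.1] ylo/hi 208.01817822225541 316.07903661871376 [550. 270. 270.] 85.06843095289607 6.0417
open scene 97 z low [263.4 268.2 271.  273.5 275. ] ylo/hi 213.57458801878735 325.7588907032024 [550. 270. 270.] 85.39653647302856 6.0917
shut side 112 z low [247.6 252.8 256.9 261.3 265.1] ylo/hi 249.6434644859645 274.00941394002996 [550. 270. 270.] -0.20954017233201652 6.9083
shut scene 157 z low [250.2 254.7 258.3 260.8 263.3] ylo/hi 256.2563500969922 283.0810132112097 [550. 270. 270.] 0.10279555573847485 6.9583
7.7417
```

The tips are 22 mm ahead when shut and about 9 mm when open, which matches the spec. I'll start with the handwheel.

```bash
cat > pp.py <<'E'
from h import *
pi=np.pi; A=-0.1185
RA=np.array([[np.cos(A),-np.sin(A)],[np.sin(A),np.cos(A)]])
INS={k:RA@np.array(v) for k,v in dict(bonnet=(561.2,407.0),wedge=(428.3,407.0),stem=(561.3,273.7),handwheel=(427.9,273.7)).items()}
#  name: xy, tool yaw pick, tool yaw place, TCP z on part
P=dict(handwheel=((437.2,-287.5),pi-.58,pi+.45,35.5),bonnet=((460.,-56.7),pi-.12,pi+.5,57.5),
       wedge=((611.6,-96.0),pi-1.162,pi+A,28),stem=((597.4,-276.8),pi-.976,pi+A,25.5))
UP=170
def pick(n):
    (x,y),yw,_,z=P[n]; o=[pi,0,yw]
    movep((x,y,UP),o); move_linear((x,y,z),velocity=120); wait(.15)
    close(); s=observe(); print(n,"closed w",s["grip_width"],"F",s["contact_force"],"pos",s["ee_pos"])
    move_linear((x,y,z+25),velocity=80); wait(.1); s=observe(); print(" lifted w",s["grip_width"],"F",s["contact_force"],s["clock"])
    move_linear((x,y,UP),velocity=200)
def place(n,dx=0,dy=0):
    x,y=INS[n]+np.array([dx,dy]); _,_,yw,z=P[n]; o=[pi,0,yw]
    movep((x,y,UP),o); move_linear((x,y,z+14+20),velocity=180); wait(.15); move_linear((x,y,z+14+.7),velocity=40); wait(.2)
    s=observe(); print(n,"down w",s["grip_width"],"F",s["contact_force"],"pos",s["ee_pos"])
    let_go(); wait(.15); move_linear((x,y,UP),velocity=150); print(" clock",observe()["clock"])
E
python3 - <<'E'
from pp import *
np.set_printoptions(precision=1,suppress=True)
print(INS)
for n in P:
    (x,y),a,b,z=P[n]
    print(n,ik((x,y,z),[pi,0,a]),ik((*INS[n],z+14),[pi,0,b]),ik((*INS[n],UP),[pi,0,b]))
pick("handwheel"); look("side","hw_lift"); look("scene","hw_lift2")
E
```

```text
{'bonnet': array([605.4, 337.8]), 'wedge': array([473.4, 353.5]), 'stem': array([589.7, 205.4]), 'handwheel': array([457.3, 221.2])}
handwheel [-0.7  0.1 -0.3  1.2  0.  -0.1] [ 0.3  0.1 -0.3  1.2  0.  -0.1] [ 0.3  0.  -0.1  1.5  0.  -0.1]
bonnet [-0.3 -0.1 -0.4  1.2  0.  -0.1] [ 0.4  0.5  0.3  1.4  0.  -0.1] [ 0.4  0.5  0.5  1.5  0.  -0.1]
wedge [-0.3  0.4  0.   1.2  0.   0.9] [ 0.5  0.3 -0.1  1.2  0.   0.6] [0.5 0.2 0.1 1.5 0.  0.6]
stem [-0.5  0.5  0.1  1.2  0.   0.4] [0.2 0.4 0.  1.2 0.  0.3] [0.2 0.3 0.2 1.5 0.  0.3]
handwheel closed w 21.08049412473506 F [-0.4  1.   1.1] pos [ 437.3 -287.6   35.8]
 lifted w 21.415346949633186 F [ 0.2  0.3 -2.4] 12.4083
```

View pics/hw_lift.png

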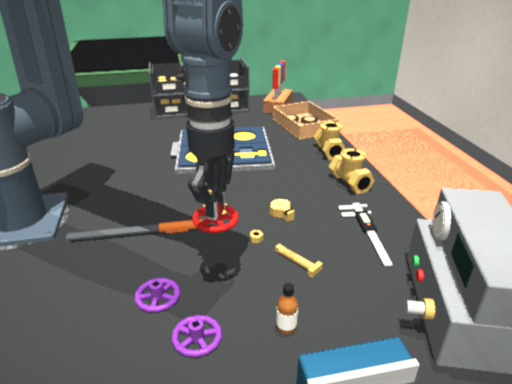

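The red wheel at (215,218) is held level, and the 2.4 N load matches its weight. Next I'll place it, then do the bonnet.

```bash
python3 - <<'E'
from pp import *
np.set_printoptions(precision=1,suppress=True)
place("handwheel"); look("side","p1"); pick("bonnet"); look("side","b_lift")
E
python3 -c "
import cv2;a=cv2.imread('pics/p1.png')[100:200,150:300];b=cv2.imread('pics/b_lift.png')[100:300,150:300]
import numpy as np
a=cv2.resize(a,(600,400));b=cv2.resize(b,(300,400));cv2.imwrite('pics/p1b.png',cv2.resize(np.hstack([a,b]),(780,347)))"
```

```text
handwheel down w 21.392965290701806 F [-0.2 -0.2 -3.4] pos [457.2 221.2  49.9]
 clock 18.4917
bonnet closed w 26.67198601336823 F [ 0.9 -0.8  2.1] pos [460.3 -56.7  57.8]
 lifted w 26.153369068566022 F [ 0.4  0.1 -4.2] 22.0
```

View pics/p1b.png

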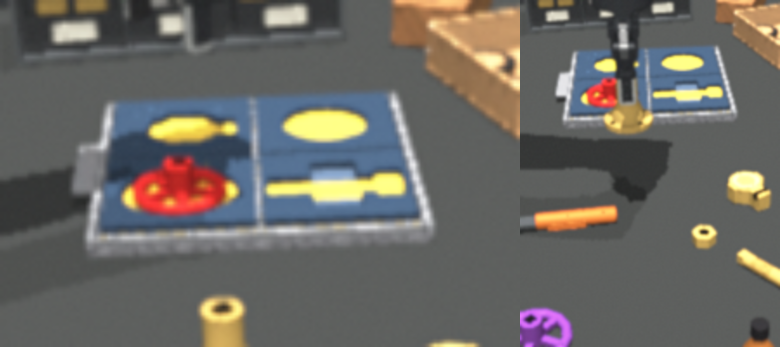

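The handwheel is sitting centred in its cut-out, and the bonnet hangs upright in the gripper. I'll carry on.

```bash
python3 - <<'E'
from pp import *
np.set_printoptions(precision=1,suppress=True)
place("bonnet"); pick("wedge"); look("side","wd_lift"); look("scene","wd_lift2")
E
python3 -c "
import cv2,numpy as np
a=cv2.imread('pics/wd_lift.png')[100:300,150:400];b=cv2.imread('pics/wd_lift2.png')[120:280,180:430]
cv2.imwrite('pics/wdb.png',np.hstack([cv2.resize(a,(400,320)),cv2.resize(b,(400,320))]))"
```

```text
bonnet down w 26.51940515137216 F [-1.   0.5 -3.4] pos [605.3 337.8  71.9]
 clock 27.3167
wedge closed w 48.529877430576555 F [0.2 0.4 3.2] pos [612.1 -96.1  28.6]
 lifted w 48.47833129465199 F [ 0.8 -1.  -3.6] 31.3917
```

View pics/wdb.png

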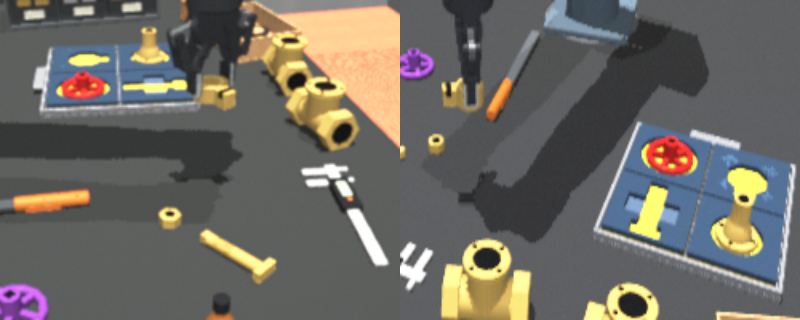

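The wedge is held level with its lug forward, and the bonnet is seated. Next is the wedge placement and the stem pick.

```bash
python3 - <<'E'
from pp import *
np.set_printoptions(precision=1,suppress=True)
place("wedge"); pick("stem"); look("side","st_lift"); look("scene","st_lift2")
E
python3 -c "
import cv2,numpy as np
a=cv2.imread('pics/st_lift.png')[100:300,150:400];b=cv2.imread('pics/st_lift2.png')[120:280,180:430]
cv2.imwrite('pics/stb.png',np.hstack([cv2.resize(a,(400,320)),cv2.resize(b,(400,320))]))"
```

```text
wedge down w 48.46371515137236 F [-1.9  0.6 -0.8] pos [473.3 353.5  42.6]
 clock 37.2833
stem closed w 13.483427801501207 F [0.2 0.4 1. ] pos [ 597.5 -276.8   25.7]
 lifted w 13.39983174018947 F [-0.1 -0.  -1.4] 42.3
```

View pics/stb.png

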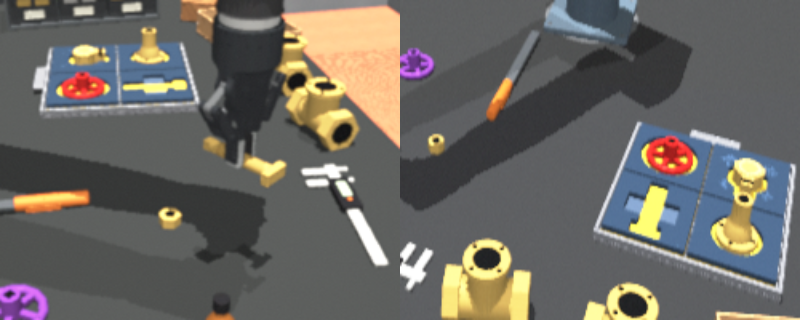

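The stem is held level. I'll place it and then inspect the tray from above.

Run:
```python
from pp import *
np.set_printoptions(precision=1,suppress=True)
place("stem")
movep((550,270,270),[pi,0,pi]); wait(.3)
p,d,K,T,W=look("wrist","final_w"); np.savez("fin.npz",W=W,p=p,K=K,T=T)
cv2.imwrite("pics/final_c.png",cv2.resize(p[10:250,150:400],None,fx=2.4,fy=2.4))
def reg(c,r,lo,hi):
    m=(np.hypot(W[...,0]-c[0],W[...,1]-c[1])<r)&(W[...,2]>lo)&(W[...,2]<hi); return W[m].astype(np.float32)
def xy(X): return np.ascontiguousarray(X[:,:2])
for n,r,lo,hi in (("bonnet",25,72,90),("handwheel",20,42,60),("wedge",48,30,60),("stem",65,25,60)):
    X=reg(INS[n],r,lo,hi); np.save("fin_"+n,X)
    print(n,INS[n],"circ",cv2.minEnclosingCircle(xy(X)),"top z",np.percentile(X[:,2],[50,95]),len(X))
X=reg(INS["handwheel"],46,16,29);print("rim z",np.percentile(X[:,2],[5,50,95]))
from scipy.spatial import cKDTree as KD
from scipy.optimize import minimize
g=np.stack(np.meshgrid(np.arange(-60,61.),np.arange(-60,61.)),-1).reshape(-1,2); x,y=g.T
tps=dict(stem=g[((np.abs(x)<=52)&(np.abs(y)<=6))|((x>=42)&(x<=52)&(np.abs(y)<=17))],wedge=g[(np.hypot(x,y)<=23)|((np.abs(x)<=9)&(np.abs(y)<=25))|((x>0)&(x<=42)&(np.abs(y)<=10))])
for n,tp in tps.items():
    X=np.load(f"fin_{n}.npy"); kd=KD(X[:,:2]); tk=KD(tp)
    def f(v):
        c,s=np.cos(v[2]*.02),np.sin(v[2]*.02); R=np.array([[c,-s],[s,c]])
        a=kd.query(tp@R.T+v[:2])[0]; b=tk.query((X[:,:2]-v[:2])@R)[0]
        return np.mean(np.maximum(a-1,0)**2)+np.mean(np.maximum(b-.6,0)**2)
    r=minimize(f,[*INS[n],A/.02],method="Nelder-Mead"); th=r.x[2]*.02
    Q=X[:,:2]-r.x[:2]; u=Q@[np.cos(th),np.sin(th)]; v=Q@[-np.sin(th),np.cos(th)]
    print(n,r.x[:2]-INS[n],"mm off; yaw",th,r.fun)
    if n=="stem":
        for a in (-45,-30,-15,0,15,30,38,47): print(a,X[(abs(u-a)<5)&(abs(v)<8),2].max(),end=" ")
    else:
        t=abs(Q).max(1)<20; print(np.linalg.lstsq(np.c_[Q[t],np.ones(t.sum())],X[t,2],rcond=None)[0])
look("side","final_s"); print(observe()["clock"])
for q in ("sealant","caliper"):
    p,d,K,T,W=look("side"); r=trace("side",q)
    if r: X=W[r[0]["region"]]; print(q,np.nanmedian(X,0))
```

```text
stem down w 13.250373342966402 F [ 0.  -0.3 -0.7] pos [589.6 205.4  39.9]
 clock 48.5167
bonnet [605.4 337.8] circ ((605.1458740234375, 337.51800537109375), 14.298724174499512) top z [76.2 77.5] 359
handwheel [457.3 221.2] circ ((457.47100830078125, 221.37661743164062), 12.376435279846191) top z [45.9 47.1] 344
wedge [473.4 353.5] circ ((483.7859191894531, 351.4454345703125), 32.67148208618164) top z [38.4 39.9] 1411
stem [589.7 205.4] circ ((591.5520629882812, 204.26539611816406), 52.88296127319336) top z [29.  30.9] 784
rim z [20.9 23.8 25.6]
stem [0.7 0.6] mm off; yaw -0.11753244813805169 0.025151651802529647
-45 30.06402 -30 30.95649 -15 32.391125 0 31.201975 15 31.326387 30 31.559694 38 32.374554 47 32.374554 wedge [ 0.6 -0.3] mm off; yaw -0.12656208064255703 0.00038160507751430756
[ 0.   0.  38.6]
49.4833
sealant [ 529.6 -450.5   52.6]
caliper [ 785.6 -209.6    6.4]
```

View pics/final_c.png

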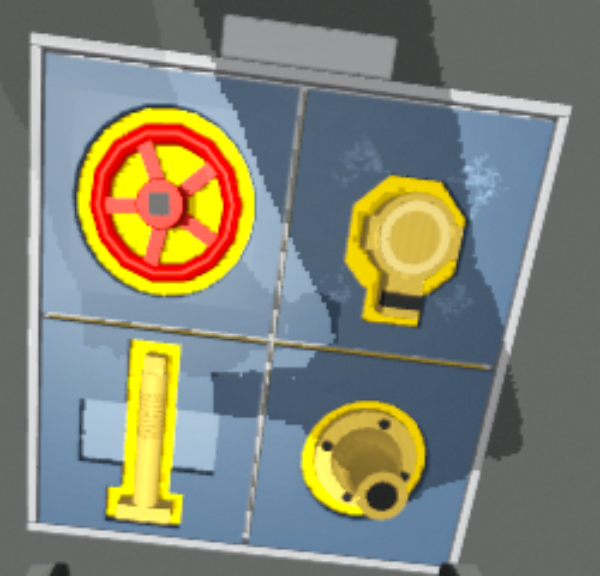

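View pics/final_s.png

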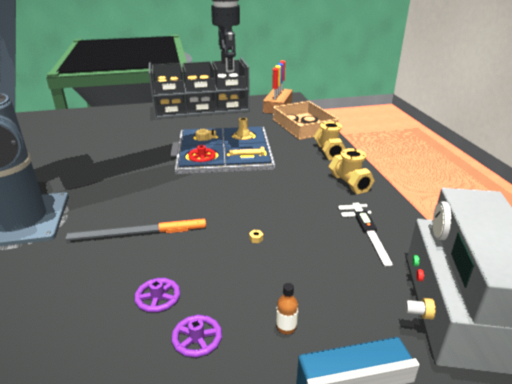

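All four parts are seated. Top heights are about 76, 46, 38.5 and 30–31 mm, against 76, 46, 38 and 30 expected. The bottle and caliper look unmoved, so I'll hand in.

```bash
python3 -c "
from rig import *
hand_in(); print(observe()['clock'])"
```

```text
the job is handed in; nothing more can be done
the job is handed in; nothing more can be done
```

All four parts are in their own cut-outs in the kit tray, and I handed the job in at about 50 s of the 106 s allowed. The hand-in gave no verdict, so this rests on my last camera checks:

| Part | Offset from insert centre | Top height measured (expected) |
|---|---|---|
| Bonnet | about 0.4 mm | 76.2 mm (76) |
| Handwheel (red) | about 0.3 mm | 45.9 mm (46) |
| Wedge | about 0.7 mm | 38.4 mm (38), level |
| Stem | about 0.9 mm | 30–32 mm along its length (30) |

- **Orientation:** the wedge lug is in its bay and the stem's T-head is at the wide end. Both are within 0.01 rad of the tray's angle.
- **Handling:** each part was carried in the grip down to less than 1 mm above the floor before release.
- **Sealant bottle:** it is upright and reads within 1.5 mm of its starting position.
- **Caliper (the one reading that disagreed):** its network reading shifted 14 mm along its length. It sits at the same place in the side picture as at the start and the arm never went near it, so I put the shift down to a different outline from the network.

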